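# Feed a sample cassette down the chute to the reader's stop

## Task

Pick up the grey sample cassette from the worktop and lay it flat in the upper, open part of the sloping chute, lengthwise between the side rails and clear of the reader, and let go. Then push it down the chute, under the reader, until it rests against the sprung stop: touch the stop gently, without driving it in by a centimetre, then draw the hand back. Do not disturb the jars and the flask.

Things in the scene. Friction and masses are not known exactly. Their poses are not given: they have to be found in the camera images.
- cassette_mid (a point): Centre of the loose sample cassette, a grey plastic block 90 long (its x) x 48 wide (its y) x 40 high (its z), 0.13 to 0.25 kg, with a dark seam round it and a round metal window on top; the point is half-way up (20 mm above its underside). Both ends are alike, so either may lead. It starts lying flat on the worktop to the left or to the right of the chute.
- bed: Floor of the fixed straight chute, sloping 18 degrees down away from the robot. Origin: on the floor, mid-width, at the face of the stop. x runs downhill along the floor, y across it to the left, z square to the floor. The cassette stays where it is put on this slope and must be pushed all the way. At rest against the stop its centre is at x -45, y 0, z 20 mm, its uphill end at x -90 mm.
- chute_top (a point): Upper end of the chute floor, mid-width, 290 mm uphill of the stop's face. From here down to the reader (198 mm) the chute is open above. Low steel side rails, 10 mm high above the floor and 6 mm thick, stand all along it at y = +-28 to +-34 mm: the channel is 56 mm wide.
- reader_edge (a point): Middle of the lower uphill edge of the reader, a fixed white box 140 wide, 120 high on four posts over the chute's low end. Plumb above x = -92 mm of the chute floor. Underside at world z 0.122 m (57 mm or more above the floor); its upright face rises from here to z 0.242. An upright gripper cannot follow the cassette to the stop: tilt it 30 to 40 degrees, fingers reaching forward and down.
- stop_face (a point): Middle of the uphill face of the sprung escapement stop, a dark steel plate 44 mm wide, from 2.5 to 32.5 mm above the chute floor; the point is 17.5 mm above the floor. It moves with the stop.
- escapement (a joint): How far the stop is driven in, downhill (m): 0 at rest, end of travel 0.016. Its spring begins to give at 4 N and then adds 0.8 N per mm; it returns to 0 when let go. At more than 10 mm the escapement trips, which is a failure.
- jar_a_mid (a point): Bystander: centre, half-way up, of a sample jar with a white screw cap, 45 mm diameter, 63 mm high, loose. It stands on the side of the chute opposite to the cassette.
- jar_b_mid (a point): Bystander: centre, half-way up, of a white sample jar with a green cap, 45 mm diameter, 63 mm high, loose, to the right of the reader.
- flask_mid (a point): Bystander: centre, half-way up, of a conical flask with a stopper, 67 mm diameter, 106 mm high, loose, to the left of the reader.
Not all that is in view belongs to the job. What is shaped like the part that bears cassette_mid but blue or orange is not meant.

How it is judged:
On the way:
1. the cassette lies flat in the upper part of the chute, lengthwise between the rails, its lower end clear of the reader, at rest and let go (x of cassette_mid in the frame of bed between -0.262 and -0.135 m and y of cassette_mid in the frame of bed between -0.007 and 0.007 m and z of cassette_mid in the frame of bed between 0.015 and 0.025 m and angle between the x axis of cassette_mid and the x axis of bed, either way round below 0.12 rad and linear speed of cassette below 0.02 m/s and contact force between the fingers and cassette below 0.1 N), for 0.2 s.
At the end, for the whole second after the job is handed in: The cassette lies flat on the chute floor (centre 15 to 25 mm above it), between the rails (within 7 mm of mid-width and 7 degrees), its lower end within 5 mm of the stop, at rest, and the stop is not held in by more than 8 mm (x of cassette_mid in the frame of bed between -0.05 and -0.036 m and y of cassette_mid in the frame of bed between -0.007 and 0.007 m and z of cassette_mid in the frame of bed between 0.015 and 0.025 m and angle between the x axis of cassette_mid and the x axis of bed, either way round below 0.12 rad and linear speed of cassette below 0.02 m/s and x of cassette_mid in the frame of stop_face between -0.05 and -0.038 m and value of joint escapement below 0.008 m); the robot touches nothing.
It fails at once if the stop is driven in more than 10 mm and trips (value of joint escapement above 0.01 m).
It fails at once if the sample jar beside the chute is moved more than 30 mm (distance of jar_a_mid from where it was at the start of the episode above 0.03 m).
It fails at once if the sample jar by the reader is moved more than 30 mm (distance of jar_b_mid from where it was at the start of the episode above 0.03 m).
It fails at once if the flask is moved more than 30 mm (distance of flask_mid from where it was at the start of the episode above 0.03 m).
It also fails if it takes over 64 s, if anything falls off the work surface, if the arm or the gripper's body presses on something with over 40 N, if the wrist force passes 120 N, or if a joint passes its speed limit or range.

## Robot

A 6-joint arm with a two-finger parallel gripper is mounted at the origin on a cart in front of the work surface, level with it; the furniture and walls round the work are solid. World frame = base frame: x ahead of the robot, y to its left, z up, the work surface at z = 0. Lengths are in m, angles in rad, forces in N, time in s.
With the tool pointing down it reaches from about 0.3 to 0.775 m from the base axis. Payload 14.6 kg.
Tool frame: the origin (TCP) lies on the centre line of the jaws, within the pads' length; the fingertips stand 11 mm ahead of it and the grasp point (between the pads) lies 8 mm behind it; z points along the fingers, y is the line along which they close (so a half turn about z gives the same grasp; the last joint's range is limited). The gripper opens to 85 mm and grips with 20 to 120 N. Pads are 22 mm wide; open, the fingers measure 114 mm over their backs; the gripper's body (76 mm by 85 mm) begins 54 mm behind the grasp point. The pads swing forward as they close: fully open they stand 13 mm farther back than shut.
Start: joints at [1.267, 0.3, 1.521, -0, 1.321, -0.067], TCP at [0.129, 0.535, 0.242] pointing down, gripper open.
Joint ranges: [-3.03, 3.03], [-0.79, 2.21], [0.23, 2.52], [-1.04, 4.18], [0, 3.07], [-2.55, 2.55]. Speed limits (rad/s): [2.22, 2.22, 2.57, 3.14, 3.14, 3.14].

## Interface

Orientations are given as a rotation vector (axis times angle).
In Python, from plant import * gives the robot as it stands.
- The arm moves only by the tool move_arm, never from a script. Its argument "increments" is one flat list of numbers, 5 for each row, row after row: the finger opening in mm, from 0 to 85.4, then the shift along the tool's x, y, z in mm, then the turn about the tool's z in degrees. In form: [gripper, dx, dy, dz, twist, gripper, dx, dy, dz, twist, ...]. A call has 1 to 12 rows; each row shifts and turns the commanded pose from where the row before left it, along the tool's axes as they then stand; what a row does not reach is not made up. A row lasts 1/10 s, in which the tool goes at most 50 mm and 8.59 degrees, less where a joint would pass 70% of its speed; a pose out of reach is approached as far as the arm can. A call with a gripper value outside its range is refused whole. The fingers move at their own pace and stop on an object; the grip force is fixed at half the most. Time passes only in rows, so rows that do not move let the fingers close. It gives the time, the measured TCP pose, the force, the opening and the grip force at its end, in the units of the state.
- get_obs(): the state, without advancing time (a new reading comes with each control period).
- get_image(name): name is "side" or "top" or "wrist"; returns (picture, depth): 420x560x3 uint8, red, green, blue; 420x560 float32, m along the optical axis (not along the pixel's ray), 0 where there is no reading.
- calibration(name): a dict with "fx", "fy", "cx", "cy" (pixels), "rvec" (rotation vector, rad) and "tvec" (3), from world to camera coordinates, as OpenCV has them. Camera axes: x right, y down, z forward; pixel columns grow to the right and rows downward; lengths in m; the calibration is good to about 2 mm. The wrist camera is an equidistant fisheye: a pixel r from the principal point sees the ray r / f radians off the axis. A picture is of the moment at which its call begins: read the wrist's pose just before it. calibration takes no time and is no camera call; for the wrist camera it gives the pose at the moment of the call.
- finish_job(): hands the job in; it is judged then, once.
The state is a dict: "t": time; "joints": joint angles; "qvel": joint speeds; "tau": joint torques, N m; "ee_pos": TCP position; "orientation": TCP orientation; "ft_force": force on the tool from outside, world axes, zero at the start; "torque": the same for the moment, N m; "gripper_width": finger opening in m; "grasp_force": force on a finger pad.
Only numpy, scipy, OpenCV 4.12 (cv2) and the standard library are available. Lean on these libraries where they do the work, as an engineer would, in place of code of your own. Each camera call takes 0.05 s, during which the arm holds its last target. There are 200 camera calls.

## Working session

There is one attempt and no reset: what is moved stays moved. The work goes in short steps, Python scripts to look and compute and a tool call to move; the robot and the scene stay as the last step left them, time stands still between calls to the robot, and variables do not carry over. Pictures are saved under pics/ and viewed, at most 10 in all, crops included, and the job is handed in when it is done.

Besides the shell and the picture viewer there is one more tool, called as name(argument=value, ...), one argument or row to a line, values as JSON. move_arm: Moves the arm, as the interface text tells. Its arguments: {"type":"object","properties":{"increments":{"type":"array","items":{"type":"number"}}},"required":["increments"]}

```bash
mkdir -p pics; cat > h.py <<'E'
from plant import *
import numpy as np, cv2
from scipy.spatial.transform import Rotation as R
def world(name,depth=None,pts=None,cal=None):
    c=cal or calibration(name); Rm=R.from_rotvec(c["rvec"]).as_matrix(); t=np.array(c["tvec"])
    if pts is None:
        v,u=np.mgrid[0:depth.shape[0],0:depth.shape[1]]
    x=(u-c["cx"])/c["fx"]; y=(v-c["cy"])/c["fy"]
    P=np.stack([x*depth,y*depth,depth],-1)
    return (P-t)@Rm
E
python3 - <<'E'
from h import *
o=get_obs(); print(o)
for n in ("top","side"):
    im,d=get_image(n); cv2.imwrite(f"pics/{n}.png",im[:,:,::-1]); np.savez(f"{n}.npz",im=im,d=d); print(n,calibration(n))
E
```

```text
{'t': 0.0, 'joints': array([ 1.26742067e+00,  3.00470981e-01,  1.52159491e+00,  1.26653135e-05,
        1.32069074e+00, -6.65983887e-02]), 'qvel': array([ 0.00087808, -0.00075168,  0.00047577,  0.00011887,  0.0010523 ,
        0.00043213]), 'tau': array([ 8.57355053e-05, -5.43502200e+01, -3.61797523e+01, -9.35477215e-05,
        3.95234019e-03,  9.20583170e-05]), 'ee_pos': array([0.12894634, 0.53444085, 0.24171552]), 'orientation': array([-3.71038779e-01, -3.11937662e+00,  1.79350625e-03]), 'ft_force': array([-0.49335015,  0.51047391,  0.14402537]), 'torque': array([0.0657633 , 0.03166598, 0.06806955]), 'grasp_force': 0.0, 'gripper_width': 0.08514426746532959}
top {'fx': 415.396560248484, 'fy': 415.396560248484, 'cx': 271.6462867203346, 'cy': 207.5877175614203, 'rvec': array([ 2.03168852, -1.55611385,  0.56309479]), 'tvec': array([0.00782453, 0.48861112, 1.20876162])}
side {'fx': 422.48804955026907, 'fy': 422.48804955026907, 'cx': 279.15160246357357, 'cy': 214.61791619492533, 'rvec': array([ 2.51807   ,  0.78879167, -0.20698509]), 'tvec': array([-0.52725877, -0.09821967,  1.52743789])}
```

View pics/top.png

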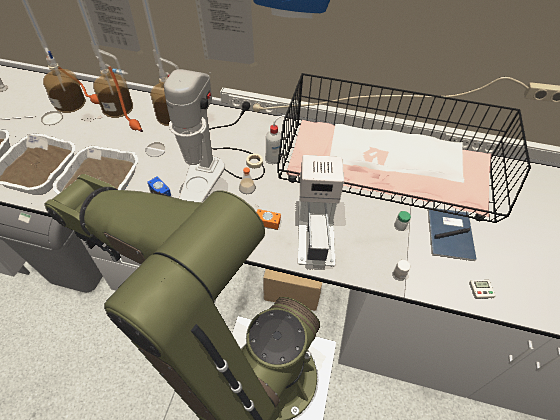

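View pics/side.png

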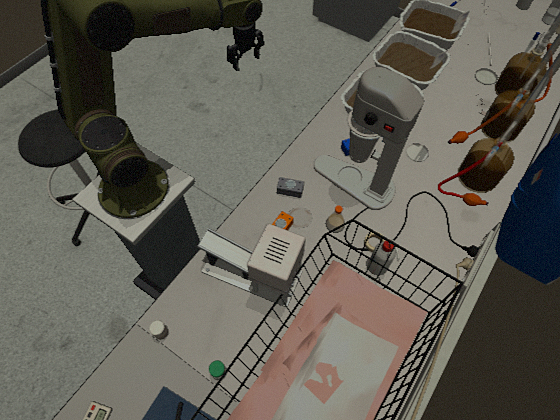

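The top view shows the chute at (318,235), reader (322,180), orange block (269,219), blue block (158,186), jar_a (402,269), jar_b (403,219) and flask (247,182). The arm hides the cassette there.

In the side view, the things that could be mistaken for the cassette are the grey block (290,187), the orange block (284,220) and the blue block (347,147). By the description I choose the grey one at (290,187), and will check it in a crop.

```bash
python3 - <<'E'
from h import *
S=np.load("side.npz");T=np.load("top.npz")
W=world("side",S["d"]);V=world("top",T["d"])
cv2.imwrite("pics/crop.png",cv2.resize(np.hstack([S["im"][160:320,170:330],T["im"][140:300,250:410]]),None,fx=2.5,fy=2.5,interpolation=cv2.INTER_CUBIC)[:,:,::-1])
def box(W,sl,lo,hi):
    P=W[sl].reshape(-1,3); D=P[(P[:,2]>lo)&(P[:,2]<hi)]
    return D
P=box(W,np.s_[172:202,268:312],0.034,0.047)
r=cv2.minAreaRect((P[:,:2]*1000).astype(np.float32)); print("cass",len(P),r,P.mean(0),np.median(P[:,2]))
# table height
print("table side",np.median(W[230:300,150:180,2]),"top",np.median(V[240:270,420:450,2]))
for n,Q,sl,lo,hi in (("readerS",W,np.s_[215:300,240:310],.23,.255),("readerT",V,np.s_[150:205,295:350],.23,.255),("jarA",W,np.s_[318:342,145:170],.05,.075),("jarB",W,np.s_[358:380,205:230],.05,.075),("flask",W,np.s_[200:235,322:350],.02,.12)):
    P=box(Q,sl,lo,hi); print(n,len(P),cv2.minAreaRect((P[:,:2]*1000).astype(np.float32)),P[:,:2].mean(0))
for u,v in [(316,215),(316,225),(316,235),(318,245),(316,255),(303,240),(303,255),(332,240),(330,262),(301,262)]: print(u,v,V[v,u].round(3),T["im"][v,u])
E
```

```text
cass 299 ((471.7414245605469, 313.59906005859375), (89.79402160644531, 52.50289535522461), 22.436254501342773) [0.47290825 0.31198961 0.03985615] 0.03976280256183599
table side -0.3173648856361335 top 0.0017100258686517924
readerS 2087 ((632.1471557617188, -0.1738739013671875), (118.68523406982422, 140.662109375), 11.494138717651367) [ 0.6351404 -0.0036735]
readerT 1099 ((628.381591796875, 1.0627212524414062), (123.0801773071289, 138.30410766601562), 11.555548667907715) [6.22417145e-01 4.05172954e-04]
jarA 199 ((440.0069274902344, -328.9886779785156), (43.991058349609375, 41.45244216918945), 16.90436553955078) [ 0.44194828 -0.32865763]
jarB 222 ((652.9298706054688, -317.4211730957031), (42.28520965576172, 43.222408294677734), 83.04312133789062) [ 0.65367679 -0.31809705]
flask 264 ((677.9266967773438, 279.7235412597656), (56.792388916015625, 40.42772674560547), 16.955631256103516) [0.67833208 0.27780237]
316 215 [ 0.56  -0.008  0.067] [250 246 236]
316 225 [ 0.496 -0.018  0.094] [237 235 226]
316 235 [ 0.446 -0.026  0.107] [237 233 224]
318 245 [ 0.401 -0.04   0.117] [236 233 224]
316 255 [ 0.415 -0.039  0.035] [48 46 46]
303 240 [0.482 0.019 0.008] [243 241 236]
303 255 [0.421 0.005 0.007] [244 243 238]
332 240 [ 0.51  -0.083  0.008] [245 244 238]
330 262 [ 0.422 -0.091  0.   ] [237 233 224]
301 262 [0.388 0.006 0.011] [254 254 250]
```

View pics/crop.png

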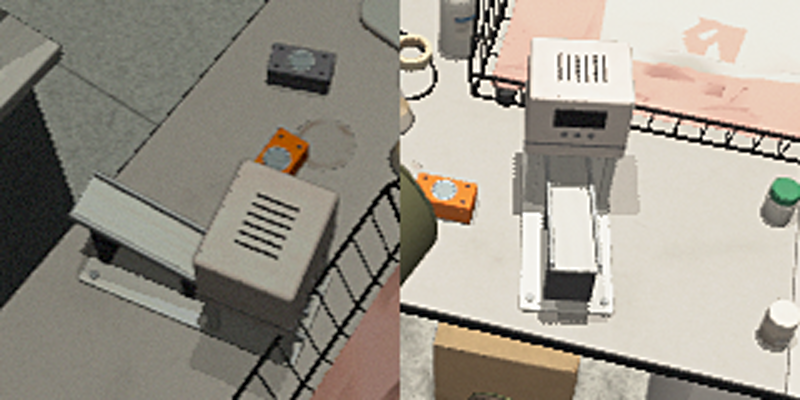

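The crop confirms the choice: the grey block with the round metal window is the cassette, and the chute is clear. I'll refine both poses and work out the first move.

```bash
cat >> h.py <<'E'
def plan(target,ydir_deg):
    "tool-frame shift (mm) and twist (deg) to the target TCP with tool y along ydir (mod 180)"
    o=get_obs(); M=R.from_rotvec(o["orientation"]).as_matrix()
    d=M.T@(np.array(target)-o["ee_pos"])*1000
    g=M.T@np.array([np.cos(np.radians(ydir_deg)),np.sin(np.radians(ydir_deg)),0])
    a=np.degrees(np.arctan2(-g[0],g[1])); a=(a+90)%180-90
    print("shift mm",d.round(1),"twist",round(a,1),"toolz",M[:,2].round(3),"tooly",M[:,1].round(3),"tcp",o["ee_pos"].round(4),"t",round(o["t"],2),"F",o["ft_force"].round(1),"w",round(o["gripper_width"],4),"grip",round(o["grasp_force"],1),"q",o["joints"].round(2))
E
python3 - <<'E'
from h import *
S=np.load("side.npz");T=np.load("top.npz")
W=world("side",S["d"]);V=world("top",T["d"])
P=W[172:202,268:312].reshape(-1,3);P=P[(P[:,2]>.0375)&(P[:,2]<.045)]
r=cv2.minAreaRect((P[:,:2]*1000).astype(np.float32)); print("cass",len(P),r)
yaw=np.radians(11.5)
for n,Q in (("S",W),("T",V)):
    P=Q.reshape(-1,3); a=(P[:,:2]-[.571,-.012])@np.array([[np.cos(yaw),-np.sin(yaw)],[np.sin(yaw),np.cos(yaw)]])
    f=.065-np.tan(np.radians(18))*a[:,0]
    m=(a[:,0]>-.25)&(a[:,0]<-.005)&(abs(a[:,1])<.06)&(abs(P[:,2]-f)<.02)
    A,B=a[m],P[m]
    k=abs(A[:,1])<.02
    c=np.linalg.lstsq(np.c_[A[k,0],A[k,1],np.ones(k.sum())],B[k,2],rcond=None)[0]
    h=B[:,2]-(A@c[:2]+c[2])
    print(n,m.sum(),"plane",c,np.degrees(np.arctan(c[0])),"top a",A[:,0].min())
    for lo in np.arange(-.18,-.01,.04):
        s=(A[:,0]>lo)&(A[:,0]<lo+.04)&(abs(h)<.015); print(lo.round(2),s.sum(),np.percentile(A[s,1],[1,50,99]).round(4), [(round(q,3),round(float(np.median(h[s&(abs(A[:,1]-q)<.004)])),4)) for q in (-.035,-.031,-.025,.025,.031,.035) if (s&(abs(A[:,1]-q)<.004)).any()])
c,sn=np.cos(np.radians(r[2])),1
plan([r[0][0]/1000,r[0][1]/1000,.1],r[2]+90)
E
```

```text
cass 231 ((472.7444152832031, 312.5975036621094), (88.70437622070312, 49.88580322265625), 22.436256408691406)
S 1188 plane [-0.32514439  0.00830973  0.064379  ] -18.01164375717253 top a -0.18512306420818206
-0.18 312 [-0.0346 -0.0001  0.0327] [(-0.035, 0.0066), (-0.031, 0.0073), (-0.025, 0.0012), (0.025, 0.0013), (0.031, 0.0082), (0.035, 0.0096)]
-0.14 310 [-0.0346 -0.0003  0.0322] [(-0.035, 0.0087), (-0.031, 0.0089), (-0.025, 0.0026), (0.025, 0.0013), (0.031, 0.0081), (0.035, 0.0101)]
-0.1 300 [-0.0345  0.0002  0.0329] [(-0.035, 0.0077), (-0.031, 0.0083), (-0.025, 0.0033), (0.025, 0.002), (0.031, 0.0071), (0.035, 0.0091)]
-0.06 223 [-0.0351 -0.0045  0.0332] [(-0.035, 0.0077), (-0.031, 0.0084), (-0.025, 0.0031), (0.025, 0.0008), (0.031, 0.0075), (0.035, 0.01)]
-0.02 2 [-0.0328 -0.0328 -0.0327] [(-0.035, 0.005), (-0.031, 0.005)]
T 709 plane [-0.32210961 -0.00916599  0.06494294] -17.85424845187622 top a -0.18933972490712334
-0.18 169 [-0.032   0.0016  0.0353] [(-0.035, 0.0096), (-0.031, 0.0099), (-0.025, 0.0018), (0.025, 0.0015), (0.031, 0.0108), (0.035, 0.0105)]
-0.14 159 [-0.0315  0.0013  0.0353] [(-0.035, 0.0089), (-0.031, 0.0099), (-0.025, 0.0014), (0.025, -0.0003), (0.031, 0.0082), (0.035, 0.0097)]
-0.1 141 [-0.0313 -0.0003  0.0342] [(-0.035, 0.0105), (-0.031, 0.0098), (-0.025, 0.0009), (0.025, 0.0003), (0.031, 0.0103), (0.035, 0.0101)]
-0.06 138 [-0.031   0.0007  0.0356] [(-0.035, 0.0091), (-0.031, 0.0084), (-0.025, 0.0017), (0.025, -0.0004), (0.031, 0.011), (0.035, 0.009)]
-0.02 45 [-0.0306  0.006   0.0356] [(-0.035, 0.0088), (-0.031, 0.0096), (-0.025, -0.0008), (0.025, 0.0013), (0.031, 0.0005), (0.035, 0.0064)]
shift mm [-386.3 -134.9  141.9] twist -36.0 toolz [-0.    -0.001 -1.   ] tooly [ 0.235  0.972 -0.001] tcp [0.129  0.5345 0.2418] t 0.1 F [-0.3 -0.3  0.6] w 0.0855 grip 0.0 q [ 1.27  0.3   1.52 -0.    1.32 -0.07]
```

move_arm(
  increments=[85,-32.2,-11.2,7,0,85,-32.2,-11.2,7,0,85,-32.2,-11.2,7,0,85,-32.2,-11.2,7,0,85,-32.2,-11.2,7,0,85,-32.2,-11.2,7,0,85,-32.2,-11.2,7,0,85,-32.2,-11.2,7,0,85,-32.2,-11.2,7,0,85,-32.2,-11.2,7,0,85,-32.2,-11.2,7,0,85,-32.2,-11.2,7,0],
)

```text
t: 1.3
ee_pos: [0.4741, 0.3123, 0.1577]
orientation: [-0.371, -3.119, 0.001]
ft_force: [0.5, 0.4, -0.3]
gripper_width: 0.0853
grasp_force: 0.0
```

move_arm(
  increments=[85,0,0,0,-7.2,85,0,0,0,-7.2,85,0,0,0,-7.2,85,0,0,0,-7.2,85,0,0,0,-7.2,85,0,0,0,0,85,0,0,0,0],
)

```text
t: 2.0
ee_pos: [0.473, 0.3133, 0.1581]
orientation: [0.605, -3.082, 0.0]
ft_force: [0.1, 1.2, 0.1]
gripper_width: 0.085
grasp_force: 0.0
```

```bash
python3 - <<'E'
from h import *
c=calibration("wrist"); im,d=get_image("wrist"); cv2.imwrite("pics/w1.png",im[:,:,::-1])
plan([.4727,.3126,.1],112.4)
v,u=np.mgrid[0:420,0:560]; x=u-c["cx"]; y=v-c["cy"]; r=np.hypot(x,y)+1e-9; th=r/c["fx"]
t=np.tan(th)/r; P=np.stack([x*t*d,y*t*d,d],-1); W=(P-np.array(c["tvec"]))@R.from_rotvec(c["rvec"]).as_matrix()
ok=(d>0)&(th<1.2); Q=W[ok]; 
n=np.linalg.norm(Q[:,:2]-[.4727,.3126],axis=1)
s=Q[(n<.075)&(abs(Q[:,2]-.04)<.004)]
print(len(s),cv2.minAreaRect((s[:,:2]*1000).astype(np.float32)),np.median(s[:,2]))
hsv=cv2.cvtColor(im,cv2.COLOR_RGB2HSV); m=ok&(hsv[:,:,0]<20)&(hsv[:,:,1]>180)&(hsv[:,:,2]>120); s=W[m]; s=s[(s[:,2]>0.03)&(s[:,2]<.05)]
if len(s): print("orange",len(s),cv2.minAreaRect((s[:,:2]*1000).astype(np.float32)))
E
```

```text
shift mm [ 0.6 -0.5 58.1] twist -0.2 toolz [-0. -0. -1.] tooly [-0.378  0.926 -0.   ] tcp [0.473  0.3133 0.1581] t 2.05 F [-0.3 -0.   0.7] w 0.0852 grip 0.0 q [ 0.52  0.42  1.56  0.    1.16 -1.44]
6201 ((469.50592041015625, 313.70123291015625), (89.65348815917969, 48.33209228515625), 22.441844940185547) 0.040252041361801126
orange 2750 ((530.54052734375, 165.36766052246094), (47.50307846069336, 89.96212768554688), 0.5177240371704102)
```

View pics/w1.png

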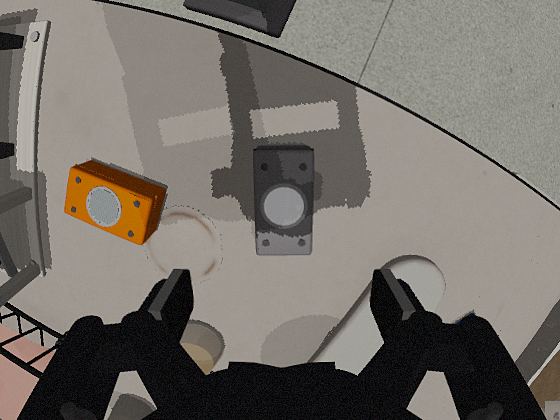

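Wrist view: the cassette is at (284,200), with the gripper aligned to it. The orange block at (107,202) is well clear. Descending to grasp.

move_arm(
  increments=[85,2,0.8,16,0,85,0,0,16,0,85,0,0,16,0,85,0,0,16,0,85,0,0,16,0,85,0,0,16,0,85,0,0,16,0,85,0,0,10,0,85,0,0,7,0,85,0,0,0,0,85,0,0,0,0],
)

```text
t: 3.15
ee_pos: [0.4712, 0.3135, 0.0298]
orientation: [-0.61, 3.081, 0.0]
ft_force: [0.5, -1.1, -0.3]
gripper_width: 0.0846
grasp_force: 0.0
```

move_arm(
  increments=[40,0,0,0,0,40,0,0,0,0,40,0,0,0,0,40,0,0,0,0,40,0,0,0,0,40,0,0,0,0,40,0,0,0,0,40,0,0,0,0],
)

```text
t: 3.95
ee_pos: [0.4713, 0.3135, 0.0301]
orientation: [-0.611, 3.08, 0.001]
ft_force: [-0.3, -0.0, 6.0]
gripper_width: 0.047
grasp_force: 62.9
```

move_arm(
  increments=[40,0,0,-15,0,40,0,0,-20,0,40,0,0,-20,0,40,0,0,-20,0,40,0,0,-20,0,40,0,0,-20,0,40,0,0,-20,0,40,0,0,-20,2.2,40,0,0,-15,2.2,40,0,0,-5,2.2,40,0,0,0,2.2,40,0,0,0,2.2],
)

```text
t: 5.15
ee_pos: [0.4708, 0.3133, 0.2054]
orientation: [-0.31, 3.126, 0.0]
ft_force: [0.4, 0.6, -2.0]
gripper_width: 0.0468
grasp_force: 62.0
```

```bash
python3 - <<'E'
from h import *
plan([.4652,-.033,.18],101.5)
E
```

```text
shift mm [  73.6 -338.4   25.3] twist -0.2 toolz [ 0.001  0.    -1.   ] tooly [-0.197  0.98   0.   ] tcp [0.4708 0.3133 0.2054] t 5.15 F [ 0.4  0.6 -2. ] w 0.0468 grip 62.0 q [ 0.52  0.37  1.52 -0.    1.25 -1.25]
```

move_arm(
  increments=[40,3.6,-15,0,0,40,7,-32.4,0,0,40,7,-33,0,0,40,7,-33,0,0,40,7,-33,0,0,40,7,-33,0,0,40,7,-33,0,0,40,7,-33,0,0,40,7,-33,0,0,40,7,-33,0,0,40,7,-27,0,0],
)

```text
t: 6.25
ee_pos: [0.4651, -0.0351, 0.2049]
orientation: [-0.313, 3.126, -0.001]
ft_force: [0.2, -1.4, -1.1]
gripper_width: 0.0466
grasp_force: 62.1
```

move_arm(
  increments=[40,0,0,0,0,40,0,0,0,0],
)

```text
t: 6.45
ee_pos: [0.4654, -0.0335, 0.2047]
orientation: [-0.311, 3.126, 0.0]
ft_force: [-0.2, 0.8, -1.1]
gripper_width: 0.0467
grasp_force: 62.2
```

```bash
cat >> h.py <<'E'
def wristW():
    c=calibration("wrist"); im,d=get_image("wrist")
    v,u=np.mgrid[0:420,0:560]; x=u-c["cx"]; y=v-c["cy"]; r=np.hypot(x,y)+1e-9; th=r/c["fx"]
    t=np.tan(th)/r; P=np.stack([x*t*d,y*t*d,d],-1); W=(P-np.array(c["tvec"]))@R.from_rotvec(c["rvec"]).as_matrix()
    return im,d,W,(d>0)&(th<1.2)
YA=np.radians(11.5)
def chute(P):
    "world -> reader-face frame: along, across, height above nominal floor (vertical)"
    q=(P[...,:2]-[.571,-.012])@np.array([[np.cos(YA),-np.sin(YA)],[np.sin(YA),np.cos(YA)]])
    return np.concatenate([q,(P[...,2]-.0647+.325*q[...,0])[...,None]],-1)
E
python3 - <<'E'
from h import *
plan([.4652,-.033,.15],101.5)
im,d,W,ok=wristW(); cv2.imwrite("pics/w2.png",im[:,:,::-1])
np.savez("w2.npz",im=im,d=d,W=W)
E
```

```text
shift mm [ 0.1  0.6 54.7] twist -0.1 toolz [ 0.  0. -1.] tooly [-0.197  0.98   0.   ] tcp [ 0.4654 -0.0335  0.2047] t 6.45 F [-0.2  0.8 -1.1] w 0.0467 grip 62.2 q [-0.15  0.15  1.8   0.    1.2  -1.92]
```

View pics/w2.png

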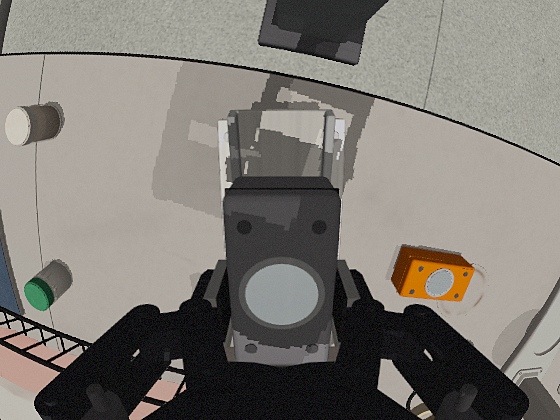

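Wrist view: the cassette, window at (282,292), is held over the chute. The rails at u≈230 and u≈337 are symmetric about it. A quick numeric check of the centring comes next.

```bash
python3 - <<'E'
from h import *
Z=np.load("w2.npz"); W=Z["W"]; C=chute(W); z=W[...,2]
sel=lambda m,n:(print(n,m.sum(),np.percentile(C[m][:,0],[1,99]).round(4),np.percentile(C[m][:,1],[0.5,50,99.5]).round(4)))
v,u=np.mgrid[0:420,0:560]
b=(u>200)&(u<370)&(v>105)&(v<365)
m=b&(abs(z-(.2047-.030+.040))<.006)&(abs(C[...,1])<.035); sel(m,"cass top")
p=(W[m][:,:2]*1000).astype(np.float32); print(cv2.minAreaRect(p),np.median(z[m]))
m=b&(C[...,2]<.02)&(C[...,2]>.007)&(abs(C[...,1])<.05)&(v<180); sel(m,"rails")
m=b&(abs(C[...,2])<.005)&(abs(C[...,1])<.027)&(v<180); sel(m,"floor"); print(np.median(C[m][:,2]))
E
```

```text
cass top 19075 [-0.1532 -0.0677] [-0.0298 -0.0002  0.0309]
((464.3846435546875, -33.69023132324219), (89.65589141845703, 69.92916870117188), 11.37081241607666) 0.21488008742994658
rails 1187 [-0.1831 -0.1406] [-0.0343  0.0275  0.0335]
floor 5392 [-0.1865 -0.1398] [-0.0267  0.0004  0.0267]
-0.00043623824548312193
```

move_arm(
  increments=[40,0,0,10,0,40,0,0,15,0,40,0,0,15,0,40,0,0,10,0,40,0,0,4,0,40,0,0,2,0,40,0,0,2,0,40,0,0,1,0,40,0,0,0,0],
)

```text
t: 7.4
ee_pos: [0.466, -0.033, 0.1455]
orientation: [-0.313, 3.126, -0.0]
ft_force: [0.0, 0.7, -2.3]
gripper_width: 0.0465
grasp_force: 62.1
```

move_arm(
  increments=[40,0,0,2,0,40,0,0,2,0,40,0,0,1,0,40,0,0,0,0],
)

```text
t: 7.8
ee_pos: [0.4672, -0.0329, 0.1419]
orientation: [-0.312, 3.122, -0.001]
ft_force: [2.1, 3.9, 13.0]
gripper_width: 0.0466
grasp_force: 64.4
```

move_arm(
  increments=[40,0,0,1,0,40,0,0,1,0,40,0,0,1,0,40,0,0,1,0,40,0,0,0,0],
)

```text
t: 8.3
ee_pos: [0.4688, -0.0327, 0.1391]
orientation: [-0.312, 3.117, -0.001]
ft_force: [11.5, 7.1, 18.4]
gripper_width: 0.0467
grasp_force: 65.5
```

move_arm(
  increments=[40,0,0,1,0,40,0,0,1,0,40,0,0,1,0,40,0,0,0,0],
)

```text
t: 8.7
ee_pos: [0.4699, -0.0325, 0.1368]
orientation: [-0.311, 3.114, -0.001]
ft_force: [15.4, 8.7, 20.9]
gripper_width: 0.0469
grasp_force: 66.7
```

move_arm(
  increments=[40,0,0,1,0,40,0,0,1,0,40,0,0,1,0,40,0,0,1,0,40,0,0,0,0],
)

```text
t: 9.2
ee_pos: [0.4709, -0.0324, 0.1334]
orientation: [-0.311, 3.111, -0.002]
ft_force: [22.2, 11.6, 22.1]
gripper_width: 0.0467
grasp_force: 68.4
```

```bash
python3 - <<'E'
from h import *
plan([.4652,-.033,.132],101.5)
im,d,W,ok=wristW(); C=chute(W); v,u=np.mgrid[0:420,0:560]
m=(abs(C[...,1])<.018)&(u>230)&(u<340)&(v>190)&(v<360)&(abs(C[...,2]-.042)<.025)
A=C[m]; k=np.linalg.lstsq(np.c_[A[:,:2],np.ones(len(A))],A[:,2],rcond=None)[0]; print(len(A),k,A[:,0].min(),A[:,0].max())
E
```

```text
shift mm [5.7 0.5 1.3] twist -0.1 toolz [ 0.015  0.    -1.   ] tooly [-0.198  0.98  -0.003] tcp [ 0.4709 -0.0324  0.1334] t 9.2 F [22.2 11.6 22.1] w 0.0467 grip 68.4 q [-0.15  0.25  1.86  0.    1.02 -1.92]
14123 [0.19435922 0.00032523 0.06689338] -0.1488310549885809 -0.05669662121408645
```

move_arm(
  increments=[40,0,0,1,0,40,0,0,1,0,40,0,0,1,0,40,0,0,1,0,40,0,0,1,0,40,0,0,1,0,40,0,0,0,0],
)

```text
t: 9.95
ee_pos: [0.4717, -0.0324, 0.1279]
orientation: [-0.311, 3.109, -0.002]
ft_force: [25.9, 13.1, 24.6]
gripper_width: 0.0467
grasp_force: 71.9
```

```bash
python3 - <<'E'
from h import *
plan([.4652,-.033,.132],101.5)
im,d,W,ok=wristW(); C=chute(W); v,u=np.mgrid[0:420,0:560]
m=(abs(C[...,1])<.018)&(u>230)&(u<340)&(v>190)&(v<360)&(abs(C[...,2]-.042)<.025)
A=C[m]; k=np.linalg.lstsq(np.c_[A[:,:2],np.ones(len(A))],A[:,2],rcond=None)[0]; print(len(A),k,A[:,0].min(),A[:,0].max())
E
```

```text
shift mm [ 6.4  0.7 -4.2] twist -0.1 toolz [ 0.017  0.    -1.   ] tooly [-0.198  0.98  -0.003] tcp [ 0.4717 -0.0324  0.1279] t 9.95 F [25.9 13.1 24.6] w 0.0467 grip 71.9 q [-0.15  0.26  1.87  0.    1.   -1.92]
14149 [ 0.14544916 -0.00047238  0.0575615 ] -0.14786002446549676 -0.055910624168198766
```

move_arm(
  increments=[40,-3,0,-1,0,40,-3,0,-2,0,50,0,0,0,0,52,0,0,0,0,56,0,0,0,0,60,0,0,0,0,64,0,0,0,0],
)

```text
t: 10.7
ee_pos: [0.4717, -0.0318, 0.1262]
orientation: [0.313, -3.126, -0.0]
ft_force: [-0.0, 0.5, 0.3]
gripper_width: 0.0642
grasp_force: 0.0
```

```bash
python3 - <<'E'
from h import *
plan([.4652,-.033,.132],101.5)
im,d,W,ok=wristW(); C=chute(W); v,u=np.mgrid[0:420,0:560]
m=(abs(C[...,1])<.018)&(u>230)&(u<340)&(v>160)&(v<390)&(abs(C[...,2]-.042)<.02)
A=C[m]; k=np.linalg.lstsq(np.c_[A[:,:2],np.ones(len(A))],A[:,2],rcond=None)[0]; print(len(A),k,A[:,0].min(),A[:,0].max())
cv2.imwrite("pics/w3.png",im[:,:,::-1])
E
```

```text
shift mm [ 6.6  0.1 -5.8] twist -0.1 toolz [-0.  0. -1.] tooly [-0.198  0.98   0.   ] tcp [ 0.4717 -0.0318  0.1262] t 10.7 F [-0.   0.5  0.3] w 0.0642 grip 0.0 q [-0.14  0.27  1.86 -0.    1.02 -1.92]
13379 [0.09957379 0.00103989 0.05134643] -0.14567925440637514 -0.055713603940369505
```

View pics/w3.png

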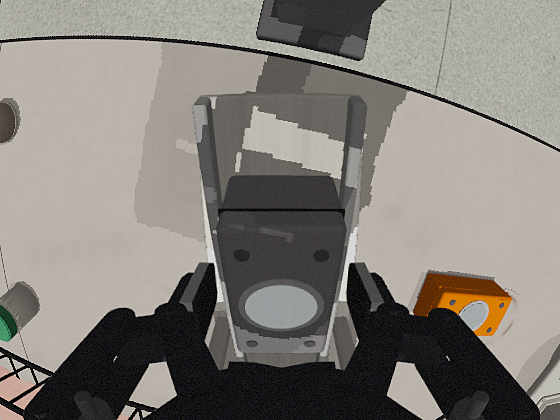

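Wrist view: the cassette lies between the rails with its window at (282,306). The fingers are open and clear at u≈200 and u≈365. I'll raise the hand and check the seating.

move_arm(
  increments=[70,0,0,-5,0,80,0,0,-10,0,85,0,0,-20,0,85,0,0,-25,0,85,5,0,-25,0,85,10,0,-25,0,85,10,0,-20,0,85,0,0,-20,0,85,0,0,0,0,85,0,0,0,0],
)

```text
t: 11.75
ee_pos: [0.4472, -0.0367, 0.2766]
orientation: [-0.313, 3.125, -0.0]
ft_force: [-0.2, -0.3, -0.6]
gripper_width: 0.0851
grasp_force: 0.0
```

```bash
python3 - <<'E'
from h import *
plan([.4652,-.033,.132],101.5)
im,d,W,ok=wristW(); C=chute(W)
m=ok&(abs(C[...,1])<.02)&(abs(C[...,2]-.042)<.008)&(C[...,0]>-.19)&(C[...,0]<-.03)
A=C[m]; k=np.linalg.lstsq(np.c_[A[:,:2],np.ones(len(A))],A[:,2],rcond=None)[0]; print(len(A),k,np.percentile(A[:,0],[.5,99.5]))
m=ok&(abs(C[...,1])<.027)&(abs(C[...,2]-.042)<.006)&(C[...,0]>-.19)&(C[...,0]<-.03)
print(cv2.minAreaRect((C[m][:,:2]*1000).astype(np.float32)))
v,u=np.nonzero(m); print(u.min(),u.max(),v.min(),v.max())
m=ok&(abs(C[...,1])<.027)&(abs(C[...,2])<.003)&(C[...,0]>-.19)&(C[...,0]<-.15)
print("floor",m.sum(),np.median(C[m],0))
E
```

```text
shift mm [-1.830e+01  1.000e-01  1.446e+02] twist -0.1 toolz [ 0.001 -0.    -1.   ] tooly [-0.198  0.98  -0.   ] tcp [ 0.4472 -0.0367  0.2766] t 11.75 F [-0.2 -0.3 -0.6] w 0.0851 grip 0.0 q [-0.16  0.04  1.74  0.    1.36 -1.93]
3620 [ 0.01468659 -0.00030458  0.04336393] [-0.14095286 -0.05639475]
((-98.46636962890625, 0.18851852416992188), (48.27978515625, 85.6403579711914), 89.78299713134766)
253 310 187 266
floor 2356 [-1.69210876e-01  1.22520534e-04 -4.17510022e-04]
```

The cassette is seated flat: across +0.2 mm, angle 0.2°, bed x about -0.209.

A row only offers twist, not tilt. Reaching past the arm's limit along the chute's heading, high up and in clear air, may make the tool lean forward. I'll try that now.

move_arm(
  increments=[0,-10,10.5,-20,0,0,-17,10.5,-20,0,0,-17,10.5,-20,0,0,-17,10.5,-20,0,0,-17,10.5,-15,0,0,-17,10.5,-15,0,0,-17,10.5,-15,0,0,-17,10.5,-10,0,0,-17,10.5,-8,0,0,-17,10.5,0,0,0,-17,10.5,0,0,0,-22,10.5,0,0],
)

```text
t: 13.0
ee_pos: [0.6208, 0.1275, 0.4182]
orientation: [0.313, -3.124, 0.0]
ft_force: [-0.1, -0.7, 1.0]
gripper_width: -0.0001
grasp_force: 0.0
```

move_arm(
  increments=[0,-25,0,0,0,0,-25,0,0,0,0,-25,0,0,0,0,-25,0,0,0,0,-20,0,0,0,0,-20,0,0,0],
)

```text
t: 13.6
ee_pos: [0.7409, 0.1512, 0.3992]
orientation: [0.312, -3.12, -0.0]
ft_force: [1.1, -0.4, -1.5]
gripper_width: -0.0002
grasp_force: 0.0
```

```bash
python3 - <<'E'
from h import *
plan([.75,.15,.42],101.5)
E
```

```text
shift mm [ -8.5  -3.  -20.9] twist -0.1 toolz [-0.006 -0.    -1.   ] tooly [-0.198  0.98   0.001] tcp [0.7409 0.1512 0.3992] t 13.6 F [ 1.1 -0.4 -1.5] w -0.0002 grip 0.0 q [ 0.15  0.9   0.24  0.    2.   -1.62]
```

move_arm(
  increments=[0,-40,0,0,0,0,-40,0,0,0,0,-40,0,0,0,0,-40,0,0,0,0,0,0,0,0,0,0,0,0,0],
)

```text
t: 14.2
ee_pos: [0.7837, 0.1597, 0.3573]
orientation: [-0.305, 3.041, 0.013]
ft_force: [-0.1, -0.3, -0.2]
gripper_width: -0.0003
grasp_force: 0.0
```

```bash
python3 - <<'E'
from h import *
plan([.75,.15,.42],101.5)
E
```

```text
shift mm [ 29.5  -2.8 -65.5] twist -0.1 toolz [ 0.084  0.017 -0.996] tooly [-0.198  0.98   0.   ] tcp [0.7837 0.1597 0.3573] t 14.2 F [-0.1 -0.3 -0.2] w -0.0003 grip 0.0 q [ 0.15  0.96  0.24  0.    1.86 -1.61]
```

move_arm(
  increments=[0,-40,0,-30,0,0,-40,0,-30,0,0,-40,0,-30,0,0,-40,0,-30,0,0,0,0,0,0],
)

```text
t: 14.7
ee_pos: [0.7774, 0.1582, 0.4207]
orientation: [-0.294, 2.935, 0.028]
ft_force: [-0.6, 0.7, -0.1]
gripper_width: -0.0004
grasp_force: 0.0
```

```bash
python3 - <<'E'
from h import *
plan([.75,.15,.42],101.5)
E
```

```text
shift mm [28.1 -2.6 -4.8] twist -0.1 toolz [ 0.188  0.038 -0.982] tooly [-0.198  0.98   0.   ] tcp [0.7774 0.1582 0.4207] t 14.7 F [-0.6  0.7 -0.1] w -0.0004 grip 0.0 q [ 0.15  0.88  0.23  0.01  1.83 -1.62]
```

move_arm(
  increments=[0,40,0,0,0,0,40,0,0,0,0,0,0,0,0],
)

```text
t: 15.0
ee_pos: [0.7345, 0.1494, 0.4081]
orientation: [-0.295, 2.948, 0.028]
ft_force: [0.3, -0.7, -0.2]
gripper_width: -0.0002
grasp_force: 0.0
```

```bash
python3 - <<'E'
from h import *
plan([.75,.15,.42],101.5)
E
```

```text
shift mm [-17.2  -2.5  -9. ] twist -0.1 toolz [ 0.175  0.036 -0.984] tooly [-0.198  0.98   0.001] tcp [0.7345 0.1494 0.4081] t 15.0 F [ 0.3 -0.7 -0.2] w -0.0002 grip 0.0 q [ 0.15  0.68  0.61  0.01  1.68 -1.62]
```

The tilt persists (10°) after pulling back, so I'll keep going to build it up.

move_arm(
  increments=[0,-40,0,-10,0,0,-40,0,-10,0,0,-40,0,-10,0,0,-40,0,-10,0,0,-40,0,-10,0,0,-40,0,-10,0,0,-40,0,-10,0,0,-40,0,-10,0,0,0,0,0,0],
)

```text
t: 15.9
ee_pos: [0.8046, 0.1631, 0.4376]
orientation: [-0.28, 2.793, 0.048]
ft_force: [-0.0, 0.1, 0.4]
gripper_width: 0.0
grasp_force: 0.0
```

```bash
python3 - <<'E'
from h import *
plan([.75,.15,.42],101.5)
E
```

```text
shift mm [58.8 -2.1 -1.9] twist -0.1 toolz [ 0.323  0.066 -0.944] tooly [-0.198  0.98   0.   ] tcp [0.8046 0.1631 0.4376] t 15.9 F [-0.   0.1  0.4] w 0.0 grip 0.0 q [ 0.15  0.87  0.23  0.02  1.7  -1.61]
```

move_arm(
  increments=[0,-40,0,-20,0,0,-40,0,-20,0,0,-40,0,-20,0,0,-40,0,-20,0,0,-40,0,-20,0,0,-40,0,-20,0,0,-40,0,-20,0,0,-40,0,-20,0,0,-40,0,-20,0,0,-40,0,-20,0,0,0,0,0,0],
)

```text
t: 17.0
ee_pos: [0.7755, 0.1571, 0.5742]
orientation: [-0.256, 2.56, 0.076]
ft_force: [-0.2, 0.1, -0.4]
gripper_width: 0.0001
grasp_force: 0.0
```

```bash
python3 - <<'E'
from h import *
plan([.75,.15,.42],101.5)
E
```

```text
shift mm [105.6  -1.9 115.5] twist -0.1 toolz [ 0.53   0.107 -0.841] tooly [-0.198  0.98   0.   ] tcp [0.7755 0.1571 0.5742] t 17.0 F [-0.2  0.1 -0.4] w 0.0001 grip 0.0 q [ 0.14  0.71  0.23  0.03  1.63 -1.62]
```

Tilt is now 33°. A few degrees more will give better clearance to the reader face.

move_arm(
  increments=[0,-40,0,-10,0,0,-40,0,-10,0,0,-40,0,-10,0,0,-40,0,-10,0,0,0,0,0,0],
)

```text
t: 17.5
ee_pos: [0.7772, 0.1574, 0.6039]
orientation: [-0.248, 2.472, 0.085]
ft_force: [0.3, -0.0, -0.2]
gripper_width: -0.0002
grasp_force: 0.0
```

```bash
cat >> h.py <<'E'
def where():
    o=get_obs(); M=R.from_rotvec(o["orientation"]).as_matrix(); z=M[:,2]
    tilt=np.degrees(np.arccos(-z[2])); az=np.degrees(np.arctan2(z[1],z[0])); f=-M[:,0]
    corner=o["ee_pos"]+.011*z+.011*f; c=chute(corner)
    # bed coords of front tip corner
    dz=corner[2]-.0647; s,cc=np.sin(np.radians(18)),np.cos(np.radians(18))
    xb=-.092+c[0]*cc-dz*s; h=c[0]*s+dz*cc
    print("t",round(o["t"],2),"tilt",tilt.round(1),"az",az.round(1),"tooly",M[:,1].round(3),"tcp",o["ee_pos"].round(4),"tip: a,across,z",c[:2].round(4),corner[2].round(4),"bed x,h mm",(xb*1000).round(1),(h*1000).round(1),"F",o["ft_force"].round(1),"q",o["joints"].round(2))
    return o,M
def to_bed(xb,h,y=0.):
    "shift (mm, tool axes) to bring front tip corner to bed x,h,y"
    o,M=where(); s,cc=np.sin(np.radians(18)),np.cos(np.radians(18))
    a=(xb+.092)*cc+h*s; z=.0647-(xb+.092)*s+h*cc
    w=np.array([.571+a*np.cos(YA)-y*np.sin(YA),-.012+a*np.sin(YA)+y*np.cos(YA),z])
    tip=o["ee_pos"]+.011*M[:,2]-.011*M[:,0]
    print("shift to",xb,h,(M.T@(w-tip)*1000).round(1)," world d",((w-tip)*1000).round(1))
E
python3 - <<'E'
from h import *
to_bed(-.30,.15)
to_bed(-.29,.024)
E
```

```text
t 17.5 tilt 37.8 az 11.5 tooly [-0.198  0.98   0.   ] tcp [0.7772 0.1574 0.6039] tip: a,across,z [0.2513 0.1248] 0.6019 bed x,h mm -19.1 588.6 F [ 0.3 -0.  -0.2] q [ 0.14  0.68  0.23  0.03  1.56 -1.62]
shift to -0.3 0.15 [ 520.5 -125.4   14.6]  world d [-369.7 -202.6 -330.3]
t 17.5 tilt 37.8 az 11.5 tooly [-0.198  0.98   0.   ] tcp [0.7772 0.1574 0.6039] tip: a,across,z [0.2513 0.1248] 0.6019 bed x,h mm -19.1 588.6 F [ 0.3 -0.  -0.2] q [ 0.14  0.68  0.23  0.03  1.56 -1.62]
shift to -0.29 0.024 [ 619.  -125.4   93.8]  world d [-398.6 -208.5 -453.2]
```

move_arm(
  increments=[0,20,-5,0.6,0,0,24,-5.7,0.7,0,0,24,-5.7,0.7,0,0,24,-5.7,0.7,0,0,24,-5.7,0.7,0,0,24,-5.7,0.7,0,0,24,-5.7,0.7,0,0,24,-5.7,0.7,0,0,24,-5.7,0.7,0,0,24,-5.7,0.7,0,0,24,-5.7,0.7,0],
)

```text
t: 18.6
ee_pos: [0.595, 0.0581, 0.4399]
orientation: [-0.248, 2.476, 0.085]
ft_force: [0.8, 0.6, 0.3]
gripper_width: 0.0001
grasp_force: 0.0
```

move_arm(
  increments=[0,24,-5.7,0.7,0,0,24,-5.7,0.7,0,0,24,-5.7,0.7,0,0,24,-5.7,0.7,0,0,24,-5.7,0.7,0,0,24,-5.7,0.7,0,0,24,-5.7,0.7,0,0,24,-5.7,0.7,0,0,24,-5.7,0.7,0,0,24,-5.7,0.7,0,0,0,0,0,0],
)

```text
t: 19.7
ee_pos: [0.4233, -0.0348, 0.287]
orientation: [-0.246, 2.478, 0.085]
ft_force: [0.9, 0.7, 0.1]
gripper_width: 0.0
grasp_force: 0.0
```

```bash
python3 - <<'E'
from h import *
to_bed(-.275,.024)
E
```

```text
t 19.7 tilt 37.5 az 11.5 tooly [-0.197  0.98   0.001] tcp [ 0.4233 -0.0348  0.287 ] tip: a,across,z [-0.1338  0.0071] 0.2849 bed x,h mm -287.3 168.1 F [0.9 0.7 0.1] q [-0.34 -0.32  2.15  0.46  0.79 -2.35]
shift to -0.275 0.024 [111.7  -7.3  91.9]  world d [ -30.7  -13.5 -140.9]
```

move_arm(
  increments=[0,11,-1,6,0,0,13,-1,8,0,0,13,-1,8,0,0,13,-1,8,0,0,10,-1,6,0,0,0,0,0,0],
)

```text
t: 20.3
ee_pos: [0.4007, -0.0442, 0.2229]
orientation: [-0.247, 2.477, 0.086]
ft_force: [-0.3, 0.3, -0.1]
gripper_width: -0.0001
grasp_force: 0.0
```

```bash
python3 - <<'E'
from h import *
to_bed(-.275,.024)
E
```

```text
t 20.3 tilt 37.5 az 11.5 tooly [-0.198  0.98   0.001] tcp [ 0.4007 -0.0442  0.2229] tip: a,across,z [-0.1579  0.0024] 0.2209 bed x,h mm -290.4 99.7 F [-0.3  0.3 -0.1] q [-0.41 -0.3   2.28  0.59  0.68 -2.55]
shift to -0.275 0.024 [53.7 -2.5 55.6]  world d [ -8.1  -4.1 -76.8]
```

move_arm(
  increments=[0,0,0,0,7,0,0,0,0,7,0,0,0,0,7,0,0,0,0,0],
)

```text
t: 20.7
ee_pos: [0.4015, -0.0443, 0.2245]
orientation: [0.21, 2.492, 0.239]
ft_force: [-0.1, -0.2, 0.7]
gripper_width: -0.0002
grasp_force: 0.0
```

```bash
cat >> h.py <<'E'
def tcp_bed(xb,h,y=0.):
    "shift (mm, tool axes) to bring the front of the tip (in chute heading) to bed x,h,y, whatever the twist"
    o=get_obs(); M=R.from_rotvec(o["orientation"]).as_matrix(); z=M[:,2]
    yh=np.array([-np.sin(YA),np.cos(YA),0]); f=np.cross(z,yh); f*=np.sign(f[0])
    tip=o["ee_pos"]+.011*z+.011*f; c=chute(tip); s,cc=np.sin(np.radians(18)),np.cos(np.radians(18)); dz=tip[2]-.0647
    a=(xb+.092)*cc+h*s; w=np.array([.571+a*np.cos(YA)-y*np.sin(YA),-.012+a*np.sin(YA)+y*np.cos(YA),.0647-(xb+.092)*s+h*cc])
    dn=np.array([cc*np.cos(YA),cc*np.sin(YA),-s])
    print("t",round(o["t"],2),"tilt",np.degrees(np.arccos(-z[2])).round(1),"az",np.degrees(np.arctan2(z[1],z[0])).round(1),"bed x,h,y mm",((-.092+c[0]*cc-dz*s)*1e3).round(1),((c[0]*s+dz*cc)*1e3).round(1),(c[1]*1e3).round(1),"q",o["joints"].round(2),"F",o["ft_force"].round(1),"\nshift",(M.T@(w-tip)*1e3).round(1),"downhill 10mm:",(M.T@dn*10).round(2),"twist to square",np.degrees(np.arctan2(-(M.T@yh)[0],(M.T@yh)[1])).round(1))
E
python3 - <<'E'
from h import *
tcp_bed(-.275,.024)
E
```

```text
t 20.7 tilt 37.6 az 11.4 bed x,h,y mm -290.2 101.5 2.2 q [-0.41 -0.3   2.28  0.59  0.68 -2.18] F [-0.1 -0.2  0.7] 
shift [ 50.9 -22.   56.3] downhill 10mm: [-5.26  2.04  8.25] twist to square -21.1
```

move_arm(
  increments=[0,8.5,-3.7,9.4,0,0,8.5,-3.7,9.4,0,0,8.5,-3.7,9.4,0,0,8.5,-3.7,9.4,0,0,8.5,-3.7,9.4,0,0,8.5,-3.7,9.4,0,0,0,0,0,0],
)

```text
t: 21.4
ee_pos: [0.3917, -0.0484, 0.1442]
orientation: [0.205, 2.495, 0.238]
ft_force: [-0.7, -0.3, -0.3]
gripper_width: -0.0001
grasp_force: 0.0
```

```bash
python3 - <<'E'
from h import *
tcp_bed(-.21,.024)
E
```

```text
t 21.4 tilt 37.5 az 11.6 bed x,h,y mm -275.3 21.9 0.1 q [-0.44 -0.15  2.39  0.85  0.5  -2.52] F [-0.7 -0.3 -0.3] 
shift [-36.3  13.7  52.6] downhill 10mm: [-5.3   2.01  8.24] twist to square -20.9
```

move_arm(
  increments=[0,-3.5,1.4,5.2,0,0,-4.1,1.5,5.9,0,0,-4.1,1.5,5.9,0,0,-4.1,1.5,5.9,0,0,-4.1,1.5,5.9,0,0,-4.1,1.5,5.9,0,0,-4.1,1.5,5.9,0,0,-4.1,1.5,5.9,0,0,-4.1,1.5,5.9,0,0,0,0,0,0],
)

```text
t: 22.4
ee_pos: [0.4539, -0.0365, 0.1267]
orientation: [0.208, 2.493, 0.239]
ft_force: [0.3, -0.2, -0.4]
gripper_width: -0.0
grasp_force: 0.0
```

```bash
python3 - <<'E'
from h import *
tcp_bed(-.13,.022)
im,d=get_image("top"); C=chute(world("top",d)); cv2.imwrite("pics/push1.png",cv2.resize(im[150:290,250:390],None,fx=4,fy=4)[:,:,::-1])
m=(C[...,2]>.034)&(C[...,2]<.05)&(abs(C[...,1])<.03)&(C[...,0]>-.16)&(C[...,0]<-.01)&(im.max(2)<120)
print(m.sum(),cv2.minAreaRect((C[m][:,:2]*1e3).astype(np.float32)))
E
```

```text
t 22.4 tilt 37.6 az 11.5 bed x,h,y mm -209.6 24.9 -0.6 q [-0.32  0.04  2.27  0.93  0.39 -2.52] F [ 0.3 -0.2 -0.4] 
shift [-39.6  15.9  67.3] downhill 10mm: [-5.28  2.03  8.25] twist to square -21.0
4 ((-30.548259735107422, -2.4735240936279297), (34.74489974975586, 10.785452842712402), 82.93412780761719)
```

View pics/push1.png

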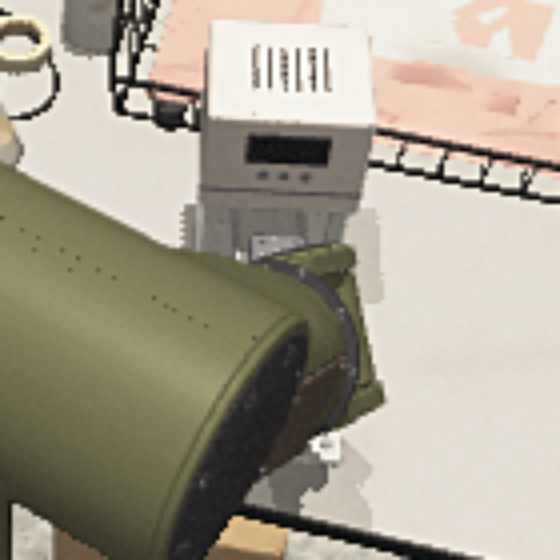

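The arm hides the cassette in the top view; only its front edge shows at about (275,245) in the crop. I'll measure from the wrist and side cameras instead.

```bash
cat >> h.py <<'E'
def cass():
    for n in ("wrist","side"):
        if n=="wrist": im,d,W,ok=wristW()
        else: im,d=get_image("side"); W=world("side",d); ok=d>0
        C=chute(W); m=ok&(abs(C[...,2]-.042)<.006)&(abs(C[...,1])<.028)&(C[...,0]>-.2)&(C[...,0]<.12)&(im.max(2)<190)
        cn,l,st,_=cv2.connectedComponentsWithStats(m.astype(np.uint8))
        if cn<2: print(n,"none"); continue
        k=1+np.argmax(st[1:,4]); A=C[l==k]; (cx,cy),sz,ang=cv2.minAreaRect((A[:,:2]*1e3).astype(np.float32))
        a0,a1=np.percentile(A[:,0],[.5,99.5]); b=lambda a:((a-.0124)/.951-.092)*1e3
        print(n,len(A),"rect",np.round([cx,cy,*sz,ang],1),"bed x of ends",b(a0).round(1),b(a1).round(1),"y",np.percentile(A[:,1],[1,99]).round(4),"px",st[k,:4])
    return im
E
python3 - <<'E'
from h import *
cass()
E
```

```text
wrist 5859 rect [-131.5   12.   117.3   47.3   32.3] bed x of ends -295.5 -207.6 y [-0.0275  0.0268] px [168 294 191  81]
side 377 rect [-62.5  -1.6  48.3  73.3  89.8] bed x of ends -208.2 -132.4 y [-0.0248  0.0221] px [224 240  29  25]
```

move_arm(
  increments=[0,-4.2,1.7,6.7,0,0,-4.2,1.7,6.7,0,0,-4.2,1.7,6.7,0,0,-4.2,1.7,6.7,0,0,-4.2,1.7,6.7,0,0,0,0,0,0],
)

```text
t: 23.15
ee_pos: [0.4915, -0.0283, 0.1138]
orientation: [0.208, 2.494, 0.239]
ft_force: [0.5, 0.7, -0.4]
gripper_width: 0.0001
grasp_force: 0.0
```

```bash
python3 - <<'E'
from h import *
tcp_bed(-.11,.022); cass()
E
```

```text
t 23.15 tilt 37.5 az 11.5 bed x,h,y mm -169.1 24.5 -0.1 q [-0.26  0.15  2.2   0.97  0.34 -2.52] F [ 0.5  0.7 -0.4] 
shift [-29.3  11.4  50.1] downhill 10mm: [-5.28  2.03  8.25] twist to square -21.0
wrist 5902 rect [-101.4    8.2   98.6   48.1   35.4] bed x of ends -254.8 -166.3 y [-0.0276  0.027 ] px [168 294 190  82]
side 182 rect [-40.4  -1.7  48.9  38.7  87.6] bed x of ends -167.9 -131.4 y [-0.0254  0.0228] px [236 246  17  21]
```

move_arm(
  increments=[0,-3.7,1.45,6.3,0,0,-3.7,1.45,6.3,0,0,-3.7,1.45,6.3,0,0,-3.7,1.45,6.3,0,0,-3.7,1.45,6.3,0,0,-3.7,1.45,6.3,0,0,-3.7,1.45,6.3,0,0,0,0,0,0],
)

```text
t: 24.05
ee_pos: [0.5393, -0.0185, 0.0958]
orientation: [0.208, 2.493, 0.238]
ft_force: [0.2, 0.2, 0.3]
gripper_width: 0.0006
grasp_force: 0.0
```

```bash
python3 - <<'E'
from h import *
tcp_bed(-.095,.023); im=cass()
cv2.imwrite("pics/push2.png",cv2.resize(im[180:300,170:330],None,fx=5,fy=5)[:,:,::-1])
E
```

```text
t 24.05 tilt 37.6 az 11.5 bed x,h,y mm -117.1 22.5 -0.0 q [-0.21  0.28  2.09  1.    0.29 -2.51] F [0.2 0.2 0.3] 
shift [-12.    4.7  17.9] downhill 10mm: [-5.28  2.03  8.25] twist to square -21.0
wrist 6230 rect [-55.9   7.8  93.8  48.2  39.4] bed x of ends -206.5 -115.4 y [-0.0274  0.0271] px [168 298 192  92]
side 58 rect [-46.1 -11.   50.   17.6  41.7] bed x of ends -178.4 -133.4 y [-0.0271  0.0087] px [233 253  18   8]
```

View pics/push2.png

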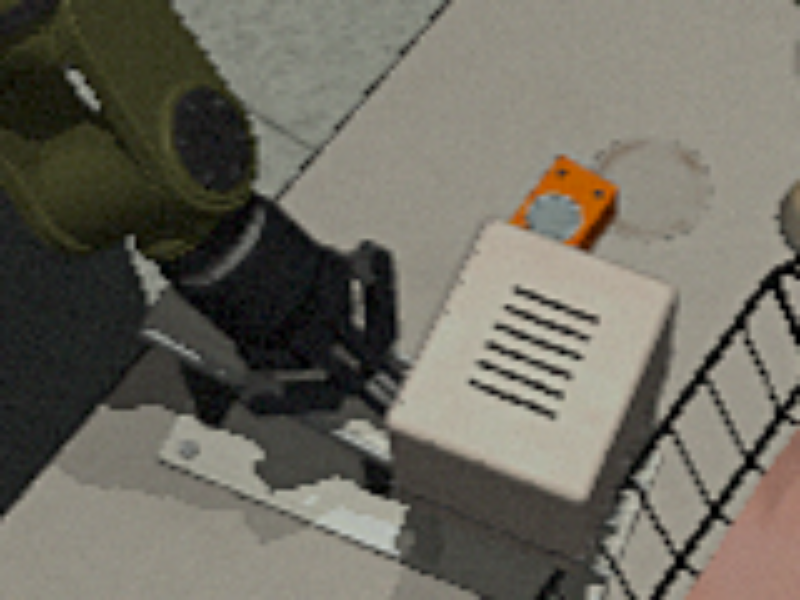

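Side view: the fingers, at about (385,385), are pushing under the reader edge, and the left knuckle at (385,320) is nearing the reader face. I'll go on in small steps and watch the force.

move_arm(
  increments=[0,-2.2,0.8,3.3,0,0,-2.2,0.8,3.3,0,0,-2.2,0.8,3.3,0,0,-2.2,0.8,3.3,0,0,0,0,0,0],
)

```text
t: 24.65
ee_pos: [0.5543, -0.0157, 0.0913]
orientation: [0.208, 2.493, 0.238]
ft_force: [0.1, 0.1, 0.4]
gripper_width: -0.0005
grasp_force: 0.0
```

```bash
python3 - <<'E'
from h import *
tcp_bed(-.092,.023)
E
```

```text
t 24.65 tilt 37.6 az 11.5 bed x,h,y mm -101.2 22.9 -0.3 q [-0.19  0.31  2.05  0.99  0.28 -2.49] F [0.1 0.1 0.4] 
shift [-4.8  2.2  7.5] downhill 10mm: [-5.28  2.03  8.25] twist to square -21.1
```

move_arm(
  increments=[0,-1.1,0.4,1.6,0,0,-1.1,0.4,1.6,0,0,0,0,0,0],
)

```text
t: 24.95
ee_pos: [0.5578, -0.015, 0.0903]
orientation: [0.209, 2.493, 0.238]
ft_force: [0.1, 0.2, -0.3]
gripper_width: 0.0003
grasp_force: 0.0
```

move_arm(
  increments=[0,-1.1,0.4,1.6,0,0,0,0,0,0],
)

```text
t: 25.15
ee_pos: [0.5597, -0.0147, 0.0898]
orientation: [0.208, 2.493, 0.238]
ft_force: [-0.6, -0.3, 0.7]
gripper_width: -0.0001
grasp_force: 0.0
```

move_arm(
  increments=[0,-1.1,0.4,1.6,0,0,0,0,0,0],
)

```text
t: 25.35
ee_pos: [0.5616, -0.0143, 0.0892]
orientation: [0.208, 2.493, 0.238]
ft_force: [0.1, 0.0, 0.3]
gripper_width: 0.0001
grasp_force: 0.0
```

```bash
python3 - <<'E'
from h import *
tcp_bed(-.09,.023)
im,d=get_image("wrist"); cv2.imwrite("pics/push3.png",im[:,:,::-1])
E
```

```text
t 25.35 tilt 37.6 az 11.5 bed x,h,y mm -93.5 23.2 -0.4 q [-0.19  0.33  2.03  0.98  0.28 -2.48] F [0.1 0.  0.3] 
shift [-1.6  1.   3. ] downhill 10mm: [-5.28  2.03  8.25] twist to square -21.1
```

View pics/push3.png

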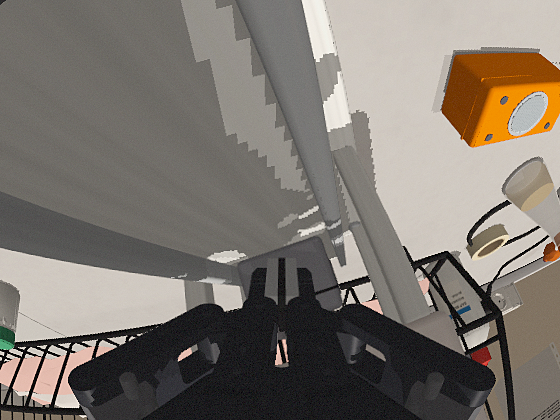

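Wrist view: the fingertips at (283,265) are against the cassette's uphill end at (285,255). There is no force yet, so I'll continue in small steps.

move_arm(
  increments=[0,-1.1,0.4,1.6,0,0,0,0,0,0],
)

```text
t: 25.6
ee_pos: [0.5634, -0.014, 0.0887]
orientation: [0.209, 2.493, 0.238]
ft_force: [-1.0, -0.6, -0.2]
gripper_width: -0.0001
grasp_force: 0.0
```

move_arm(
  increments=[0,-0.8,0.3,1.2,0,0,0,0,0,0],
)

```text
t: 25.8
ee_pos: [0.5648, -0.0137, 0.0882]
orientation: [0.209, 2.493, 0.238]
ft_force: [-0.4, 0.2, 0.1]
gripper_width: 0.0005
grasp_force: 0.1
```

```bash
python3 - <<'E'
from h import *
tcp_bed(-.088,.023)
im,d,W,ok=wristW(); C=chute(W); s,cc=np.sin(np.radians(18)),np.cos(np.radians(18))
dz=W[...,2]-.0647; xb=-92+1e3*(C[...,0]*cc-dz*s); h=1e3*(C[...,0]*s+dz*cc)
v,u=np.mgrid[0:420,0:560]
# end face of the cassette, beside the fingers
m=ok&(h>14)&(h<36)&(abs(C[...,1])<.022)&(xb>-110)&(xb<-70)&(((u<250)&(u>235))|((u>318)&(u<345)))&(v>235)&(v<300)
for lo,hi in((235,250),(318,345)):
    k=m&(u>lo)&(u<hi); print(k.sum(),np.percentile(xb[k],[5,25,50,75,95]).round(1) if k.any() else "", np.median(C[k][:,1]) if k.any() else "")
E
```

```text
t 25.8 tilt 37.6 az 11.5 bed x,h,y mm -90.1 23.2 -0.4 q [-0.18  0.34  2.03  0.98  0.28 -2.48] F [-0.4  0.2  0.1] 
shift [-0.8  0.8  1.9] downhill 10mm: [-5.28  2.03  8.25] twist to square -21.1
24 [-92.4 -91.9 -91.6 -91.  -90.5] -0.021131469429691435
518 [-91.1 -90.4 -90.  -89.6 -88.8] 0.018797739600060613
```

move_arm(
  increments=[0,-0.6,0.2,0.8,0,0,0,0,0,0],
)

```text
t: 26.05
ee_pos: [0.5657, -0.0135, 0.088]
orientation: [0.209, 2.493, 0.238]
ft_force: [-0.3, 0.3, -0.3]
gripper_width: 0.0001
grasp_force: 0.1
```

move_arm(
  increments=[0,-0.6,0.2,0.8,0,0,0,0,0,0],
)

```text
t: 26.25
ee_pos: [0.5667, -0.0134, 0.0877]
orientation: [0.209, 2.493, 0.238]
ft_force: [-0.5, -0.5, -0.2]
gripper_width: 0.0
grasp_force: 0.1
```

move_arm(
  increments=[0,-0.6,0.2,0.8,0,0,0,0,0,0],
)

```text
t: 26.45
ee_pos: [0.5676, -0.0132, 0.0874]
orientation: [0.208, 2.493, 0.238]
ft_force: [-1.1, -0.6, -0.4]
gripper_width: -0.0002
grasp_force: 0.6
```

move_arm(
  increments=[0,-0.6,0.2,0.8,0,0,0,0,0,0],
)

```text
t: 26.65
ee_pos: [0.5685, -0.0131, 0.0872]
orientation: [0.209, 2.493, 0.238]
ft_force: [-4.2, -0.7, 0.5]
gripper_width: -0.0002
grasp_force: 2.0
```

```bash
python3 - <<'E'
from h import *
for i in range(4):
    im,d,W,ok=wristW(); o=get_obs(); print(o["ft_force"].round(2))
tcp_bed(-.088,.023)
C=chute(W); s,cc=np.sin(np.radians(18)),np.cos(np.radians(18))
dz=W[...,2]-.0647; xb=-92+1e3*(C[...,0]*cc-dz*s); h=1e3*(C[...,0]*s+dz*cc)
v,u=np.mgrid[0:420,0:560]
m=ok&(h>14)&(h<36)&(abs(C[...,1])<.022)&(xb>-110)&(xb<-70)&(v>235)&(v<300)
for lo,hi in((235,250),(318,345)):
    k=m&(u>lo)&(u<hi); print(k.sum(),np.percentile(xb[k],[5,50,95]).round(1),np.median(C[k][:,1]))
E
```

```text
[-3.3  -2.6   0.81]
[-2.33 -1.59  0.94]
[-3.07 -0.83  0.45]
[-3.95 -2.01  0.71]
t 26.85 tilt 37.6 az 11.5 bed x,h,y mm -86.2 23.5 -0.6 q [-0.18  0.35  2.02  0.98  0.28 -2.47] F [-3.9 -2.   0.7] 
shift [ 1.5  0.  -1.2] downhill 10mm: [-5.28  2.03  8.25] twist to square -21.1
29 [-89.  -88.2 -87. ] -0.021175422396219667
529 [-87.8 -86.6 -85.4] 0.01876607495077262
```

The force is about 3.5 N uphill through the fingers, so the cassette is against the stop. Drawing back now.

move_arm(
  increments=[0,1.1,-0.4,-1.6,0,0,2.6,-1,-4.1,0,0,5.3,-2,-8.2,0,0,5.3,-2,-8.2,0,0,5.3,-2,-8.2,0,0,5.3,-2,-8.2,0,0,5.3,-2,-8.2,0,0,5.3,-2,-8.2,0,0,5.3,-2,-8.2,0,0,0,0,0,0],
)

```text
t: 27.85
ee_pos: [0.4961, -0.0276, 0.1111]
orientation: [0.209, 2.493, 0.238]
ft_force: [0.4, 0.7, -0.5]
gripper_width: 0.0003
grasp_force: 0.0
```

move_arm(
  increments=[0,0,0,-15,0,0,0,0,-15,0,0,0,0,-15,0,0,0,0,-15,0,0,0,0,0,0],
)

```text
t: 28.35
ee_pos: [0.4612, -0.0349, 0.1595]
orientation: [0.208, 2.491, 0.237]
ft_force: [0.3, -0.2, -0.1]
gripper_width: -0.0002
grasp_force: 0.0
```

```bash
python3 - <<'E'
from h import *
tcp_bed(-.1,.023)
im,d,W,ok=wristW(); C=chute(W); s,cc=np.sin(np.radians(18)),np.cos(np.radians(18))
dz=W[...,2]-.0647; xb=-92+1e3*(C[...,0]*cc-dz*s); h=1e3*(C[...,0]*s+dz*cc); y=C[...,1]*1e3
m=ok&(h>12)&(h<36)&(abs(y)<26)&(xb>-110)&(xb<-60)
print(m.sum(),np.percentile(xb[m],[5,25,50,75,95]).round(1),np.percentile(y[m],[1,99]))
for lo in range(-24,24,8):
    k=m&(y>lo)&(y<lo+8)
    if k.any(): print(lo,k.sum(),np.median(xb[k]).round(1))
m=ok&(abs(h)<3)&(abs(y)<20)&(xb<-100)&(xb>-150); print("floor",m.sum(),np.median(h[m]) if m.any() else "")
cv2.imwrite("pics/end.png",im[:,:,::-1])
E
```

```text
t 28.35 tilt 37.7 az 11.4 bed x,h,y mm -212.7 58.4 -0.6 q [-0.31 -0.02  2.23  0.76  0.45 -2.32] F [ 0.3 -0.2 -0.1] 
shift [-31.7  13.  113. ] downhill 10mm: [-5.26  2.03  8.26] twist to square -21.0
1032 [-89.1 -88.4 -87.8 -87.2 -86.3] [-22.1082477   22.89025724]
-24 55 -88.8
-16 88 -88.3
-8 211 -88.1
0 234 -87.8
8 230 -87.7
16 212 -87.2
floor 808 -0.01829343533213141
```

View pics/end.png

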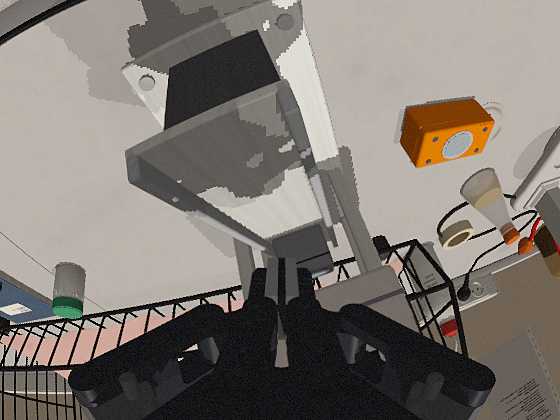

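Final view: the cassette at (300,250) sits square between the rails under the reader, with its uphill end at bed x ≈ -88 ± 2 mm. The hand is clear and the jar and flask in view are undisturbed. Handing in.

```bash
python3 -c "
from plant import *
print(finish_job())"
```

```text
the job is handed in; nothing more can be done
None
```

The job is handed in (no verdict came back): the cassette was laid flat in the upper chute and let go, then pushed under the reader until the stop pushed back with about 3.5 N. The hand is drawn back clear; I measured the cassette's uphill end about 88 mm uphill of the stop, 90 mm being nominal.

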